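# Lock the degassing pot and open the board stand

### The arm

A 6-joint arm with a two-finger parallel gripper is mounted at the origin on the work surface. World frame = base frame: x ahead of the robot, y to its left, z up, the work surface at z = 0. Lengths are in mm, angles in degrees, forces in N, time in s.
With the tool pointing down it reaches from about 300 to 850 mm from the base axis. Payload 4.2 kg.
Tool frame: the origin (TCP) lies midway between the tips of the shut fingers; the grasp point (between the pads) lies 19 mm behind it (env.hold_point_z is the z of the grasp point in the tool frame, in mm); z points along the fingers, y is the direction in which the jaws open and shut (so a half turn about z gives the same grasp; the last joint's range is limited). The gripper opens to 91 mm and grips with 3 to 60 N. Pads are 32 mm wide; open, the fingers measure 118 mm over their backs; the gripper's body (76 mm by 178 mm) begins 60 mm behind the grasp point.
Start: joints at [-73.109, 18.312, 89.639, -0, 72.044, -1.146], TCP at [178.038, -546.759, 213.976] pointing down, gripper open.
Joint ranges: [-177.97, 177.97], [-48.28, 115.42], [12.27, 149.76], [-77.06, 257.06], [2.81, 150.46], [-146.56, 146.56]. Speed limits (degrees/s): [147.25, 147.25, 180, 180, 180, 180].

### API

Orientations are given as [roll, pitch, yaw] about the fixed x, y, z axes, in that order (R = Rz(yaw) Ry(pitch) Rx(roll)).
In Python, from workcell import env, grab_frame, camera_params, spotter gives the robot as it stands. The module is installed in compiled form; this text tells all that it offers.
- The arm moves only by the shell command python3 -m jog 'ROWS' [FORCE]. ROWS is text: rows parted by semicolons, each of 7 numbers parted by spaces: the turn, a rotation vector about the world's x, y, z in units of 5 degrees (1.0 is 5 degrees), then the shift along the world's x, y, z in units of 25 mm (1.0 is 25 mm), then the opening, from 0 (shut) to 1 (fully open). A call has 1 to 5 rows; each row is the pose to reach, as a shift and turn from the pose commanded when the call began; what a row does not reach only later rows make up. A row lasts 1/8 s, in which the tool goes at most 62.5 mm and 10.7 degrees, less where a joint would pass 70% of its speed; a pose out of reach is approached as far as the arm can. A call with a gripper value outside its range is refused whole. The fingers move at their own pace and stop on an object; FORCE is the grip in N (left out, the last holds). Time passes only in rows, so rows that repeat a pose let the fingers close. It gives the time, the measured TCP pose, the force and the opening at its end, in the units of the state.
- env.state(): the state, without advancing time (a new reading comes with each control period).
- grab_frame(name): name is "scene" or "top" or "wrist"; returns the picture (420x560x3 uint8, red, green, blue); there is no depth.
- camera_params(name): a dict with "K" (3x3 intrinsics, pixels), "dist" ([k1, k2, p1, p2, k3] as OpenCV has them; the pictures are not rectified), "rvec" (rotation vector, rad) and "tvec" (3), from world to camera coordinates, as OpenCV has them. Camera axes: x right, y down, z forward; pixel columns grow to the right and rows downward; lengths in mm; the calibration is good to about 2 mm. A picture is of the moment at which its call begins: read the wrist's pose just before it. camera_params takes no time and is no camera call; for the wrist camera it gives the pose at the moment of the call.
- env.job_done(): hands the job in, once; it reports no verdict.
Trained networks look in the newest picture that a camera, given by its name, has taken for a name from the list of things; names that differ only in an ending like _2 or _b are one class to them, and where a whole thing is asked for, a point or a joint stands for the part that bears it (a point fixed in the world has none). Each returns a list of dicts, best first, with "conf" (0 to 1); they miss things now and then, are a little off and sometimes report something else, mostly with a low value. They report only what shows in the picture. A call takes as long as a camera call.
- spotter.look_for(query, camera): "box" ([left, top, width, height] in pixels, round what is visible of it).
- spotter.trace(query, camera): "region" (420x560 bool, what is visible of it) and "box" ([left, top, width, height] in pixels, round what is visible of it).
The state is a dict: "time_s": time; "qpos": joint angles; "qvel": joint speeds; "effort": joint torques, N m; "ee_pos": TCP position; "ee_rot": TCP orientation; "force": force on the tool from outside, world axes, zero at the start; "torque": the same for the moment, N m; "gripper_width": finger opening in mm.
Only numpy, scipy, OpenCV 4.12 (cv2) and the standard library are available. Lean on these libraries where they do the work, as an engineer would, in place of code of your own. Each camera call takes 0.05 s, during which the arm holds its last target. There are 200 camera calls.

### The job

First turn the blue lock collar of the degassing pot clockwise until its white pointer stands at the green locked mark. Then swing the yellow arm of the board stand out, counter-clockwise from above, until it seats at its end stop over the green seat, ready to carry a board. Let go of both and leave the small mixing cup, the stir stick and the two pigment containers where they are.

Things in the scene. Friction and masses are not known exactly. Their poses are not given: they have to be found in the camera images.
- pot: Steel degassing pot, bolted down; 216 mm base disc, 152 mm wide body, aluminium flange 232 mm wide with its top 112 mm up, clear lid with a small brass valve (40 mm wide, top 158 mm up) at the centre. Origin at the centre of its underside; z up is the collar's axis. A red bar on the flange at +0.57 rad from its x axis marks open, a green bar at -0.58 rad marks locked (both 104 mm from the axis).
- collar (a joint): Turn of the blue lock collar (180 mm outside, 136 mm inside, top 136 mm above the table) about the pot's vertical axis, rad; grows CLOCKWISE seen from above. The collar carries a white pointer bar, outer end 100 mm from the axis. 0 = pointer at the red open bar; 1.15 = pointer at the green locked mark; the hard stop at 1.40 is past the mark. It is stiff (about 0.25 N m) and stays where it is left.
- pointer (a point): Outer end of the white pointer bar on the collar, 98 mm from the pot's axis, 138 mm above the table; its angle about the axis is the collar's.
- lock_mark (a point): Middle of the green locked mark on the flange, 104 mm from the pot's axis, 114 mm above the table.
- grip_a (a point): One of two upright orange grip posts on the collar, 24 mm thick, 55 mm tall (136 to 191 mm above the table), 76 mm from the pot's axis, a quarter turn counter-clockwise of the pointer. The point is on the post's centre line, 172 mm above the table.
- grip_b (a point): The same on the other orange post, across the collar, a quarter turn clockwise of the pointer.
- stand: Board stand, bolted down: 124 mm dark base disc, column, two fixed aluminium arms with grey rest posts 100 mm from the column axis at 0 and 120 degrees from its x axis (counter-clockwise from above), and a green seat under the place of the third arm at 240 degrees. Origin at the centre of its underside; z up is the arm's hinge axis.
- swing_arm (a joint): Swing of the yellow arm about the stand's vertical axis, rad; grows COUNTER-CLOCKWISE seen from above. 0 = folded, 150 degrees from the stand's x axis; 1.571 = seated at its end stop over the green seat (240 degrees). Stiff hinge (0.2 N m), stays where it is left.
- swing_post (a point): Upright round yellow post with black tip at the end of the hinged arm, 22 mm thick, from 59 to 123 mm above the table, 100 mm from the hinge axis. The point is on its centre line 105 mm above the table.
- mix_cup: Bystander, leave alone: small clear mixing cup, 66 mm wide, 50 mm tall, origin at the centre of its underside.
- stir_stick: Bystander, leave alone: flat pale wooden stir stick, 150 x 20 x 7 mm, lying along its x, origin at the centre of its underside.
- pigment_blue: Bystander, leave alone: bottle with blue cap and label, 56 mm wide, 130 mm tall, origin under its centre.
- pigment_red: Bystander, leave alone: jar with red cap, 64 mm wide, 90 mm tall, origin under its centre.

How it is judged (in metres and radians):
On the way, in this order (a step that is already met when the one before it is completed fails the run):
1. the collar's white pointer stands at the green locked mark, within 0.10 rad either way (about 10 mm at the pointer), for 0.3 s and no longer turning (value of joint collar between 1.05 and 1.25 rad and velocity of joint collar between -0.1 and 0.1 rad/s), for 0.3 s.
2. then the yellow arm is swung out to its end stop, within 0.07 rad (value of joint swing_arm above 1.5 rad), for 0.3 s.
At the end, for the whole second after the job is handed in: The collar's pointer rests within 0.10 rad (about 10 mm at the pointer) of the green locked mark, neither short of it nor past it; the yellow arm rests within 0.07 rad (7 mm at its post) of its end stop; both are still and the gripper touches nothing (value of joint collar between 1.05 and 1.25 rad and value of joint swing_arm above 1.5 rad and velocity of joint collar between -0.05 and 0.05 rad/s and velocity of joint swing_arm between -0.05 and 0.05 rad/s and contact force between the fingers and anything else below 0.5 N).
It fails at once if the mixing cup, the stir stick, the pigment bottle or the pigment jar is shifted by more than 25 mm (distance of any of mix_cup, stir_stick, pigment_blue, pigment_red from where it was at the start of the episode above 0.025 m).
It also fails if it takes over 45 s, if anything falls off the work surface, if the arm or the gripper's body presses on something with over 40 N, if the wrist force passes 120 N, or if a joint passes its speed limit or range.

## Working session

There is one attempt and no reset: what is moved stays moved. The work goes in short steps, Python scripts to look and compute and a shell command to move; the robot and the scene stay as the last step left them, time stands still between calls to the robot, and variables do not carry over. Pictures are saved under pics/ and viewed, about 8 in all and at most 12, crops included, and the job is handed in when it is done.

```bash
mkdir -p pics; cat > h.py <<'E'
import numpy as np, cv2
from workcell import env, grab_frame, camera_params, spotter
def cam(n):
    p=camera_params(n); return {k:np.array(v,float) for k,v in p.items() if k in('K','dist','rvec','tvec')}
def ray(c,px,z):
    u=cv2.undistortPoints(np.array(px,float).reshape(-1,1,2),c['K'],c['dist']).reshape(-1,2)
    R=cv2.Rodrigues(c['rvec'])[0]; o=-R.T@c['tvec'].ravel()
    d=np.c_[u,np.ones(len(u))]@R
    return o+d*((z-o[2])/d[:,2])[:,None]
def proj(c,P): return cv2.projectPoints(np.array(P,float).reshape(-1,1,3),c['rvec'],c['tvec'],c['K'],c['dist'])[0].reshape(-1,2)
def save(n,im): cv2.imwrite(f'pics/{n}.png',im[:,:,::-1])
E
python3 - <<'E'
from h import *
a=grab_frame('top');b=grab_frame('scene')
save('top1',a);save('scene1',b)
for n in('top','scene'):
    c=cam(n);R=cv2.Rodrigues(c['rvec'])[0];print(n,-R.T@c['tvec'].ravel())
    for q in('pot','pointer','grip_a','stand','swing_post','swing_arm','collar'):
        print(q,[(r['box'],round(r['conf'],2)) for r in spotter.look_for(q,n)][:3])
E
```

```text
top [ 405.40017856   11.50772217 1444.76334495]
pot [([168.8, 192.5, 81.6, 78.1], 0.78), ([103.4, 200.9, 27.4, 19.9], 0.71)]
pointer [([175.9, 197.2, 67.2, 69.2], 0.94)]
grip_a [([173.8, 199.1, 66.1, 64.1], 0.76)]
stand [([310.2, 176.3, 60.4, 71.7], 0.95)]
swing_post [([331.1, 209.5, 22.6, 35.9], 0.83)]
swing_arm [([330.2, 212.3, 25.0, 37.4], 0.55)]
collar [([174.7, 197.5, 67.9, 65.1], 0.56)]
scene [1007.17252915 -419.65133426 1080.7319585 ]
pot [([282.1, 154.1, 74.2, 71.0], 0.8)]
pointer [([289.8, 151.1, 52.9, 50.3], 0.84)]
grip_a [([294.0, 151.8, 49.4, 48.9], 0.87)]
stand [([198.1, 230.6, 58.3, 78.3], 0.89)]
swing_post [([217.7, 230.2, 15.4, 47.5], 0.86)]
swing_arm [([220.8, 230.4, 15.9, 47.4], 0.83)]
collar [([286.5, 150.2, 55.9, 49.0], 0.96)]
```

View pics/top1.png

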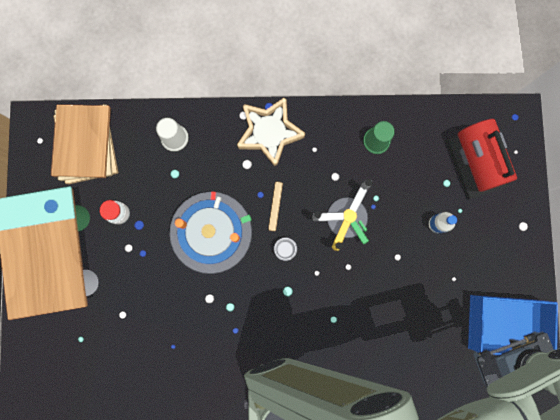

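View pics/scene1.png

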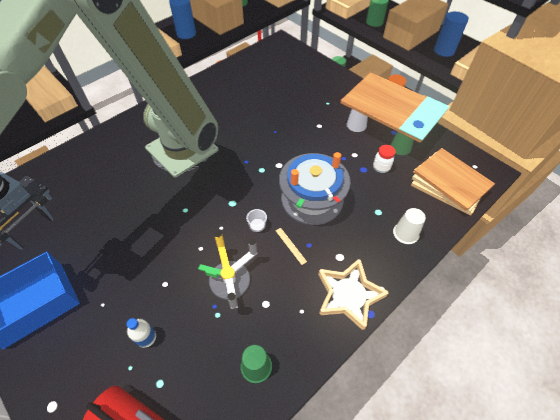

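Top view: pot at about (210,231), pointer (217,202) near the red bar, green mark (246,218), orange posts (180,223) and (235,238). Stand at (349,215), with the yellow arm toward (337,245) and the green seat toward (362,235). Now I'll measure.

```bash
python3 - <<'E'
from h import *
from scipy import ndimage as nd
c=cam('top'); im=grab_frame('top'); hsv=cv2.cvtColor(im,cv2.COLOR_RGB2HSV)
def blobs(name,lo,hi,box,z,mn=8):
    m=cv2.inRange(hsv,lo,hi)>0; k=np.zeros_like(m); x0,y0,x1,y1=box; k[y0:y1,x0:x1]=1
    l,n=nd.label(m&k)
    for i in range(1,n+1):
        ys,xs=np.where(l==i)
        if len(xs)>=mn: print(name,len(xs),np.round([xs.mean(),ys.mean()],1),np.round(ray(c,[xs.mean(),ys.mean()],z)[0],1))
P=(165,185,255,275);S=(305,170,380,255)
blobs('orange',(5,150,120),(14,255,255),P,190)
blobs('brass',(14,80,100),(28,255,255),P,158)
blobs('green',(40,100,60),(80,255,255),P,114)
blobs('red',(0,150,80),(4,255,255),P,114,4)
blobs('bluecollar',(100,120,80),(120,255,255),P,136)
blobs('white',(0,0,200),(180,50,255),(205,194,228,212),138)
blobs('yellow',(20,130,120),(32,255,255),S,60)
blobs('sgreen',(40,100,60),(80,255,255),S,30)
blobs('black tip',(0,0,0),(180,255,40),S,123)
a=cv2.resize(im[185:275,165:255],(540,540),interpolation=cv2.INTER_CUBIC)
b=cv2.resize(im[170:255,305:380],(476,540),interpolation=cv2.INTER_CUBIC)
out=np.hstack([a,b]); save('crop1',cv2.resize(out,(800,425)))
E
```

```text
orange 28 [182.9 224.4] [525.4 259.2 190. ]
brass 49 [179.2 222.8] [532.9 275.4 158. ]
brass 138 [207.9 230.8] [509.6 197.  158. ]
brass 42 [234.3 237.1] [491.  125.2 158. ]
green 57 [245.9 218.5] [545.9  95.6 114. ]
red 22 [212.9 195.1] [614.8 188.8 114. ]
bluecollar 257 [196.7 208.3] [575.  231.4 136. ]
bluecollar 268 [231.8 217.5] [547.3 133.5 136. ]
bluecollar 591 [204.6 250.6] [456.4 209.6 136. ]
white 50 [216.8 202.1] [591.  174.7 138. ]
white 47 [211.3 209.9] [569.5 190.2 138. ]
yellow 8 [344.9 213.8] [ 560.6 -194.2   60. ]
yellow 164 [340.4 234.1] [ 500.5 -179.    60. ]
sgreen 34 [362.6 226.1] [ 525.5 -251.3   30. ]
sgreen 149 [359.5 232.9] [ 505.1 -241.    30. ]
black tip 13 [352.5 184. ] [ 638.4 -209.4  123. ]
black tip 10 [357.6 186.7] [ 630.4 -223.8  123. ]
black tip 8 [353.8 193.4] [ 611.3 -212.1  123. ]
black tip 11 [350.7 195.3] [ 606.  -203.3  123. ]
black tip 12 [306.6 212.6] [558.8 -76.5 123. ]
black tip 9 [309.8 216.3] [548.  -85.3 123. ]
black tip 19 [332.3 235.6] [ 492.3 -147.4  123. ]
black tip 17 [322.6 240.5] [ 479.1 -119.7  123. ]
```

View pics/crop1.png

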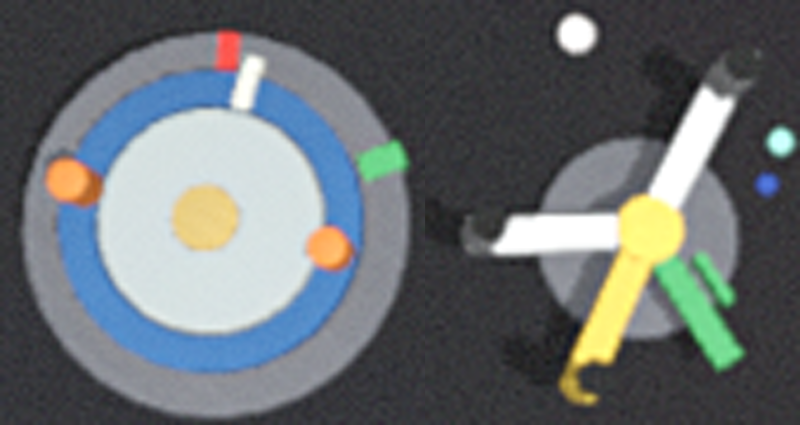

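```bash
python3 - <<'E'
from h import *
s=env.state(); print(np.round(s['ee_pos'],1),np.round(s['ee_rot'],2),s['gripper_width'],s['force'],env.hold_point_z)
c=cam('top')
def a(p): return np.degrees(np.arctan2(p[1],p[0]))
A=ray(c,[179.0,222.9],191)[0];B=ray(c,[234.0,237.3],191)[0]
print('posts',A,B,'mid',(A+B)/2,'dist',np.linalg.norm(A-B),a(A-B))
# flange circle check: project fit of centre from red/green/brass/posts
for C in ([509.6,197],(A+B)[:2]/2):
    C=np.array(C)
    for n,p,z in(('red',(212.9,195.1),114),('green',(245.9,218.5),114),('pointer',(216.8,202.1),138)):
        d=ray(c,p,z)[0][:2]-C; print(n,np.linalg.norm(d),a(d))
for z in(60,70):print('hub',z,ray(c,[350.0,215.6],z)[0])
for z in(90,123): print('rests',z,ray(c,[[368.0,183.5],[316.0,215.8]],z)[:,:2].tolist())
print('ypost top',ray(c,[305+(575-425)/5, 170+385/5],123))
print('arm yellow line',[ (a(ray(c,[305+(p[0]-425)/5,170+p[1]/5],55)[0][:2]-ray(c,[350,215.6],63)[0][:2])) for p in((597,358),(622,300))])
c=cam('scene')
b=[r for q in('mix_cup','stir_stick') for r in spotter.look_for(q,'top')[:1]]
for r in b: x,y,w,h=r['box'];print(r['conf'],ray(cam('top'),[x+w/2,y+h/2],25))
E
```

```text
[ 178.  -546.8  214. ] [179.99   0.    18.04] 91.04839355040163 [ 0.45855812 -0.29143768 -0.59632693] -18.8
posts [529.39946395 269.26203739 191.        ] [488.20335405 122.96744564 191.        ] mid [508.801409   196.11474151 191.        ] dist 151.98429868473454 74.27294258673597
red 105.57350068853643 -4.443658453693084
green 107.76316362153132 -70.21910991644134
pointer 84.47144889311612 -15.225782326413745
red 106.30529807962881 -3.9346064285026703
green 107.20555591867675 -69.65736314181444
pointer 85.01617578817796 -14.50875022994434
hub 60 [ 554.76918975 -209.27356389   60.        ]
hub 70 [ 553.69052883 -207.67920275   70.        ]
rests 90 [[644.9448502333626, -260.5540094919782], [552.7492606290481, -105.75417545325197]]
rests 123 [[639.1099018679053, -253.92699439123135], [549.1600583330368, -102.89785177424625]]
ypost top [[ 460.0672301  -153.94458903  123.        ]]
arm yellow line [np.float64(156.61426752637013), np.float64(158.02535056909974)]
0.83 [[457.12443602 -14.5876592   25.        ]]
0.84 [[591.63045606   7.15989368  25.        ]]
```

```bash
python3 -m jog '0 0 3.8 4.1 8.9 1.8 0.7;0 0 3.8 4.1 8.9 1.8 0.7;0 0 3.8 4.1 8.9 1.8 0.7;0 0 3.8 4.1 8.9 1.8 0.7;0 0 3.8 4.1 8.9 1.8 0.7'
```

```text
time_s: 1.58
ee_pos: [281.8, -321.6, 260.3]
ee_rot: [179.9, -0.0, 37.3]
force: [0.1, 0.1, 0.1]
gripper_width: 63.7
```

```bash
python3 -m jog '0 0 3.8 4.1 8.9 0 0.7;0 0 3.8 4.1 8.9 0 0.7;0 0 3.8 4.1 8.9 0 0.7;0 0 3.8 4.1 8.9 0 0.7;0 0 3.8 4.1 8.9 0 0.7'
```

```text
time_s: 2.2
ee_pos: [384.4, -99.6, 258.8]
ee_rot: [180.0, -0.0, 56.4]
force: [-0.2, -1.5, -0.2]
gripper_width: 63.5
```

```bash
python3 -m jog '0 0 3.7 4.2 9 0 0.7;0 0 3.7 4.2 9 0 0.7;0 0 3.7 4.2 9 0 0.7;0 0 3.7 4.2 9 0 0.7;0 0 3.7 4.2 9 0 0.7'
python3 -m jog '0 0 0 0 0 0 0.7;0 0 0 0 0 0 0.7'
python3 - <<'E'
from h import *
s=env.state();print(s['ee_pos'],s['ee_rot'],s['qpos'])
c=cam('wrist');im=grab_frame('wrist')
for p in ([488.4,123.2,191],[488.4,123.2,136]): 
    u=proj(c,p)[0];print(u); cv2.circle(im:=np.ascontiguousarray(im),tuple(int(v) for v in u),3,(255,0,255),-1)
save('w1',im)
E
```

```text
time_s: 2.82
ee_pos: [490.0, 124.4, 258.0]
ee_rot: [-180.0, 0.0, 74.7]
force: [-0.1, 0.0, -0.3]
gripper_width: 64.2
time_s: 3.08
ee_pos: [487.8, 121.2, 259.0]
ee_rot: [180.0, 0.0, 74.4]
force: [-0.0, -0.1, 0.7]
gripper_width: 63.4
[487.82261919 121.24693877 259.01561185] [1.79994877e+02 3.51576131e-02 7.43881383e+01] [ 1.26692425e+01  1.02152494e+01  9.41745955e+01 -3.44675819e-02
  7.56223040e+01  2.82896649e+01]
[281.08799622 219.51508466]
[280.91610132 202.26363325]
```

View pics/w1.png

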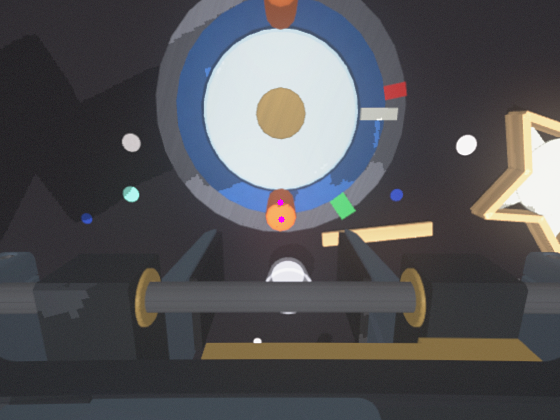

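The wrist view confirms the post: the predicted markers fall on it at (281,219). The pointer is at (380,114) and the green mark at (343,206). I'll descend and grip.

```bash
python3 -m jog '0 0 0 0 0.08 -2 0.7;0 0 0 0 0.08 -4.2 0.7;0 0 0 0 0.08 -4.2 0.7;0 0 0 0 0.08 -4.2 0.2;0 0 0 0 0.08 -4.2 0' 20; python3 -m jog '0 0 0 0 0 0 0;0 0 0 0 0 0 0;0 0 0 0 0 0 0'
python3 - <<'E'
from h import *
c=cam('wrist');
# from earlier wrist view, TCP-known pose no longer valid; print arc rows relative to the start angle
C=np.array([509,196.5]);
for st in (0,11,22,33,44,55):
    t=np.radians(-105.5-st); t0=np.radians(-105.5)
    print(st,-st/5,np.round(76*(np.array([np.cos(t),np.sin(t)])-[np.cos(t0),np.sin(t0)])/25,2))
E
```

```text
time_s: 3.75
ee_pos: [489.8, 125.4, 156.5]
ee_rot: [179.7, -0.1, 74.5]
force: [0.4, -0.5, 0.2]
gripper_width: 46.7
time_s: 4.12
ee_pos: [488.8, 125.2, 154.7]
ee_rot: [179.9, -0.0, 74.5]
force: [0.7, -1.7, 2.4]
gripper_width: 23.5
0 0.0 [0. 0.]
11 -2.2 [-0.54  0.21]
22 -4.4 [-1.04  0.52]
33 -6.6 [-1.46  0.92]
44 -8.8 [-1.81  1.39]
55 -11.0 [-2.05  1.91]
```

```bash
python3 -m jog '0 0 -1.1 -0.28 0.09 0 0;0 0 -2.2 -0.54 0.21 0 0;0 0 -3.3 -0.8 0.36 0 0;0 0 -4.4 -1.04 0.52 0 0;0 0 -4.4 -1.04 0.52 0 0'
```

```text
time_s: 4.75
ee_pos: [462.4, 138.7, 154.7]
ee_rot: [180.0, -0.1, 52.6]
force: [-0.3, 0.6, 4.9]
gripper_width: 23.6
```

```bash
python3 -m jog '0 0 -1.1 -0.21 0.2 0 0;0 0 -2.2 -0.42 0.4 0 0;0 0 -3.3 -0.6 0.63 0 0;0 0 -4.4 -0.77 0.87 0 0;0 0 -4.4 -0.77 0.87 0 0'
python3 - <<'E'
from h import *
c=cam('wrist');s=env.state();im=grab_frame('wrist');save('w2',im)
d=np.array(s['ee_pos'])[:2]-[509,196.5];print(np.hypot(*d),np.degrees(np.arctan2(d[1],d[0])),s['force'])
E
```

```text
time_s: 5.38
ee_pos: [443.6, 160.6, 154.7]
ee_rot: [-180.0, -0.1, 30.7]
force: [1.1, 2.5, 5.8]
gripper_width: 23.6
74.59657517152257 -151.2694988449426 [1.13573849 2.51326872 5.83135436]
```

View pics/w2.png

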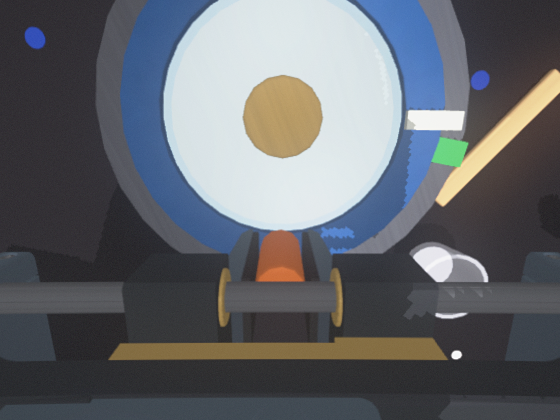

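Pointer at (436,121) and green mark at (450,152), so a little further to turn. I'll compute the remaining angle.

```bash
python3 - <<'E'
from h import *
c=cam('wrist');
P=ray(c,[[407,121.5],[464.5,121.5]],138);G=ray(c,[450.5,152],114)[0];B=ray(c,[282.5,116],158)[0]
a=lambda d:np.degrees(np.arctan2(d[1],d[0]))
print(P,G,B)
for C in(B,np.array([509,196.5,0])): print([ (np.hypot(*(p-C)[:2]),a(p-C)) for p in(*P,G)])
t0=np.radians(-150.2)
for st in(8,9,10,11):
    t=t0-np.radians(st);print(st,76*(np.array([np.cos(t),np.sin(t)])-[np.cos(t0),np.sin(t0)])/25)
E
```

```text
[[542.54088925 138.35231509 138.        ]
 [558.40038263 111.21117744 138.        ]] [545.86529768  95.66086502 114.        ] [509.74704671 199.17958572 158.        ]
[(np.float64(69.10421811225608), np.float64(-61.669534853015065)), (np.float64(100.52655346316256), np.float64(-61.054011493377125)), (np.float64(109.63874127729213), np.float64(-70.76583942961472))]
[(np.float64(67.12782219240698), np.float64(-60.02268715023207)), (np.float64(98.56257432532352), np.float64(-59.92002571231508)), (np.float64(107.36657448694137), np.float64(-69.91833458222042))]
8 [-0.18458994  0.38184262]
9 [-0.20386308  0.43127568]
10 [-0.22227056  0.48103756]
11 [-0.23980677  0.53111313]
```

Remaining turn is about 9.9°.

```bash
python3 -m jog '0 0 -0.7 -0.08 0.16 0 0;0 0 -1.4 -0.16 0.32 0 0;0 0 -2 -0.22 0.48 0 0;0 0 -2 -0.22 0.48 0 0;0 0 -2 -0.22 0.48 0 0'
python3 - <<'E'
from h import *
s=env.state();im=grab_frame('wrist');save('w3',im[60:360,100:540])
d=np.array(s['ee_pos'])[:2]-[509,196.5];print(np.hypot(*d),np.degrees(np.arctan2(d[1],d[0])),s['force'])
E
```

```text
time_s: 6.05
ee_pos: [438.2, 172.2, 154.7]
ee_rot: [-180.0, -0.1, 20.7]
force: [1.2, 0.0, 6.5]
gripper_width: 23.7
74.85644284670965 -161.03850780426765 [1.17985576 0.03138069 6.53428731]
```

View pics/w3.png

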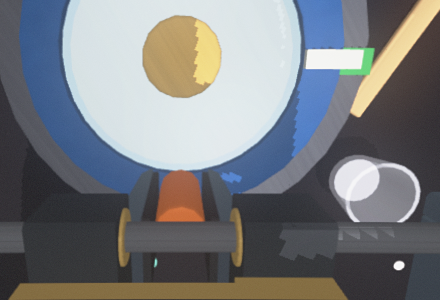

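The pointer (335,59 in the crop) now lies over the green mark (358,61). I'll release, lift, and go to the stand.

```bash
python3 -m jog '0 0 0 0 0 0 0;0 0 0 0 0 0 0.5;0 0 0 0 0 0 0.5;0 0 0 0 0 0.1 0.5;0 0 0 0 0 0.1 0.5'; python3 -m jog '0 0 0 0 0 1 0.5;0 0 0 0 0 2 0.5;0 0 0 0 0 3.5 0.5;0 0 0 0 0 3.5 0.5'; python3 -m jog '0 0 -4.5 0.2 -6.5 0 0.5;0 0 -4.5 0.2 -6.5 0 0.5;0 0 -4.5 0.2 -6.5 0 0.5;0 0 -4.5 0.2 -6.5 0 0.5;0 0 -4.5 0.2 -6.5 0 0.5'
```

```text
time_s: 6.72
ee_pos: [437.2, 172.0, 156.5]
ee_rot: [180.0, 0.0, 20.6]
force: [0.1, 0.6, 0.0]
gripper_width: 45.8
time_s: 7.22
ee_pos: [438.9, 172.6, 246.6]
ee_rot: [180.0, -0.4, 20.5]
force: [-0.5, 0.9, -0.4]
gripper_width: 45.7
time_s: 7.85
ee_pos: [441.8, 9.9, 243.2]
ee_rot: [-180.0, 0.1, -2.0]
force: [-0.6, 0.6, -0.3]
gripper_width: 45.6
```

```bash
python3 -m jog '0 0 -4.5 0.2 -6.6 0 0.5;0 0 -4.5 0.2 -6.6 0 0.5;0 0 -4.5 0.2 -6.6 0 0.5;0 0 -4.5 0.2 -6.6 0 0.5;0 0 -4.5 0.2 -6.6 0 0.5'
python3 -m jog '0 0 0 0 0 0 0.5;0 0 0 0 0 0 0.5'
python3 - <<'E'
from h import *
s=env.state();print(s['force'],s['ee_pos'],s['ee_rot'])
im=grab_frame('wrist');save('w4',im)
c=cam('wrist');print(proj(c,[[460,-154,123],[554.5,-208.7,63]]))
c=cam('top');im=grab_frame('top')
hsv=cv2.cvtColor(im,cv2.COLOR_RGB2HSV)
for n,m,z in(('white',cv2.inRange(hsv,(0,0,190),(180,70,255)),138),('green',cv2.inRange(hsv,(40,100,60),(80,255,255)),114)):
    k=np.zeros_like(m);k[205:232,226:256]=1;ys,xs=np.where((m>0)&(k>0)&(np.hypot(np.arange(560)[None]-209.5,np.arange(420)[:,None]-231)>29));d=ray(c,[xs.mean(),ys.mean()],z)[0]-[509,196.5,0];print(n,len(xs),np.hypot(d[0],d[1]),np.degrees(np.arctan2(d[1],d[0])))
A=[]
m=cv2.inRange(hsv,(5,150,120),(20,255,255));l=cv2.connectedComponentsWithStats(m[190:275,165:255])
for st,ce in zip(l[2][1:],l[3][1:]):
    if st[4]>20: print(st[4],ray(c,ce+[165,190],180))
E
```

```text
time_s: 8.48
ee_pos: [447.3, -154.1, 243.6]
ee_rot: [-180.0, 0.1, -24.4]
force: [0.5, 0.0, -0.1]
gripper_width: 45.5
time_s: 8.72
ee_pos: [447.4, -154.4, 244.0]
ee_rot: [-180.0, -0.0, -24.4]
force: [-0.3, -0.5, 0.5]
gripper_width: 45.6
[-0.25713546 -0.49062722  0.54751152] [ 447.39717368 -154.40514195  244.0456848 ] [-1.79994262e+02 -2.13766063e-03 -2.43537840e+01]
[[273.74357992 191.97463088]
 [285.07645348  72.74273716]]
white 34 91.19425602644019 -69.31646304067145
green 40 110.66988446886464 -69.9506275369878
69 [[580.59103169 222.13027085 180.        ]]
48 [[438.48929185 169.83025775 180.        ]]
```

View pics/w4.png

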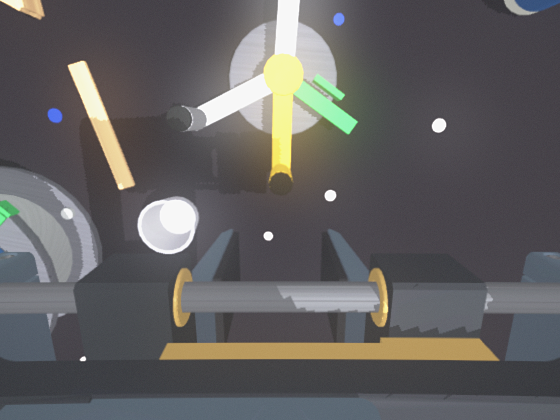

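The collar holds at the mark, with pointer −69.3° against green −69.95° in the top view. In this view the yellow post tip is at (281,184), the hub at (283,74), a rest post tip at (180,119) and the outer end of the green seat at (350,128).

```bash
python3 - <<'E'
from h import *
c=cam('wrist')
a=lambda d:np.degrees(np.arctan2(d[1],d[0]))
Y=ray(c,[281,184],123)[0]
R=ray(c,[180,119],123)[0]
G=ray(c,[[350,128],[295,87]],30)
print('Y',Y,'R',R,'G dir',a(G[0]-G[1]))
for z in(60,66,75):
    H=ray(c,[283.5,74],z)[0];print(z,H,np.hypot(*(Y-H)[:2]),a(Y-H),np.hypot(*(R-H)[:2]),a(R-H), a(G[0]-H)%360)
E
```

```text
Y [ 463.98029977 -163.30242767  123.        ] R [ 551.34169659 -107.61960355  123.        ] G dir -149.1177093113534
60 [ 554.39890526 -207.2216022    60.        ] 100.5207347315069 154.09268901682043 99.64890697496047 91.75809900872578 210.66771208192066
66 [ 553.73105763 -206.85250757   66.        ] 99.75874896840791 154.11578203226549 99.26166574763461 91.37931925962368 211.0742570648496
75 [ 552.72928618 -206.29886562   75.        ] 98.61580129634788 154.1510906785463 98.68901746364949 90.80561797957863 211.6903708052573
```

```bash
python3 -m jog '0 0 0 0.66 -0.36 0 0.5;0 0 0 0.66 -0.36 -2 0.5;0 0 0 0.66 -0.36 -4 0.5;0 0 0 0.66 -0.36 -6.2 0.5;0 0 0 0.66 -0.36 -6.2 0.5'; python3 -m jog '0 0 0 0 0 0 0.2;0 0 0 0 0 0 0;0 0 0 0 0 0 0;0 0 0 0 0 0 0' 20
python3 - <<'E'
import numpy as np
C=np.array([554.2,-207.1])
t0=np.radians(154.1)
for st in (0,5.5,11,16.5,22):
  print(st,st/5,*[np.round(100*(np.array([np.cos(t),np.sin(t)])-[np.cos(u),np.sin(u)])/25,2) for u in (t0,t0+np.radians(22),t0+np.radians(44)) for t in [u+np.radians(st)]])
E
```

```text
time_s: 9.45
ee_pos: [461.7, -163.9, 85.7]
ee_rot: [180.0, 0.5, -24.5]
force: [0.5, -0.5, 0.3]
gripper_width: 45.7
time_s: 9.95
ee_pos: [465.5, -164.9, 91.0]
ee_rot: [-180.0, -0.3, -24.5]
force: [0.6, 1.6, 6.7]
gripper_width: 21.5
0 0.0 [0. 0.] [0. 0.] [0. 0.]
5.5 1.1 [-0.15 -0.35] [-0.01 -0.38] [ 0.14 -0.36]
11 2.2 [-0.27 -0.72] [ 0.02 -0.77] [ 0.31 -0.7 ]
16.5 3.3 [-0.35 -1.09] [ 0.09 -1.14] [ 0.51 -1.03]
22 4.4 [-0.39 -1.48] [ 0.19 -1.51] [ 0.74 -1.33]
```

```bash
python3 -m jog '0 0 1.1 -0.15 -0.35 0 0;0 0 2.2 -0.27 -0.72 0 0;0 0 3.3 -0.35 -1.09 0 0;0 0 4.4 -0.39 -1.48 0 0;0 0 4.4 -0.39 -1.48 0 0'
```

```text
time_s: 10.58
ee_pos: [456.4, -202.8, 91.0]
ee_rot: [179.9, -0.4, -2.4]
force: [2.2, 0.0, 5.5]
gripper_width: 21.5
```

```bash
python3 -m jog '0 0 1.1 -0.01 -0.38 0 0;0 0 2.2 0.02 -0.77 0 0;0 0 3.3 0.09 -1.14 0 0;0 0 4.4 0.19 -1.51 0 0;0 0 4.4 0.19 -1.51 0 0'
```

```text
time_s: 11.2
ee_pos: [462.2, -240.1, 91.0]
ee_rot: [179.8, -0.4, 19.5]
force: [6.4, 2.7, 4.3]
gripper_width: 21.7
```

```bash
python3 -m jog '0 0 0.8 0.1 -0.26 0 0;0 0 1.6 0.21 -0.52 0 0;0 0 2.2 0.31 -0.7 0 0;0 0 2.6 0.38 -0.82 0 0;0 0 2.6 0.38 -0.82 0 0'
```

```text
time_s: 11.82
ee_pos: [470.5, -257.7, 90.9]
ee_rot: [-180.0, -0.4, 32.4]
force: [3.1, 10.1, 7.4]
gripper_width: 21.3
```

```bash
python3 -m jog '0 0 0 0.07 -0.11 0 0;0 0 0 0.12 -0.2 0 0;0 0 0 0.12 -0.2 0 0'
python3 -m jog '0 0 0 -0.1 0.16 0 0;0 0 0 -0.1 0.16 0 0.2;0 0 0 -0.1 0.16 0 0.5;0 0 0 -0.1 0.16 0 0.5'
python3 -m jog '0 0 0 0 0 1 0.5;0 0 0 0 0 3 0.5;0 0 0 0 0 5 0.5;0 0 0 -0.8 -0.5 6 0.5;0 0 0 -0.8 -0.5 6 0.5'
python3 -m jog '0 0 0 0 0 0 0.5;0 0 0 0 0 0 0.5'
python3 - <<'E'
from h import *
s=env.state();print(s['force'],s['ee_pos'],s['ee_rot'])
save('w5',grab_frame('wrist'));a=grab_frame('top');save('t5',cv2.resize(a[180:280,160:390],(805,350),interpolation=cv2.INTER_CUBIC)[:,:800])
E
```

```text
time_s: 12.2
ee_pos: [470.4, -257.7, 90.7]
ee_rot: [-179.3, -0.3, 32.3]
force: [-1.1, 22.7, 15.9]
gripper_width: 21.4
time_s: 12.7
ee_pos: [468.7, -261.1, 89.3]
ee_rot: [179.9, 0.0, 32.6]
force: [-0.1, -0.1, 1.1]
gripper_width: 39.0
time_s: 13.32
ee_pos: [448.8, -274.6, 241.1]
ee_rot: [179.7, -0.1, 32.4]
force: [0.1, 0.1, 0.2]
gripper_width: 45.6
time_s: 13.58
ee_pos: [448.5, -272.7, 237.3]
ee_rot: [-179.8, 0.1, 32.5]
force: [-0.1, 0.1, -0.2]
gripper_width: 45.5
[-0.11478364  0.06519069 -0.24615106] [ 448.49205689 -272.71974331  237.33714369] [-1.79842009e+02  6.75893140e-02  3.25489131e+01]
```

View pics/w5.png

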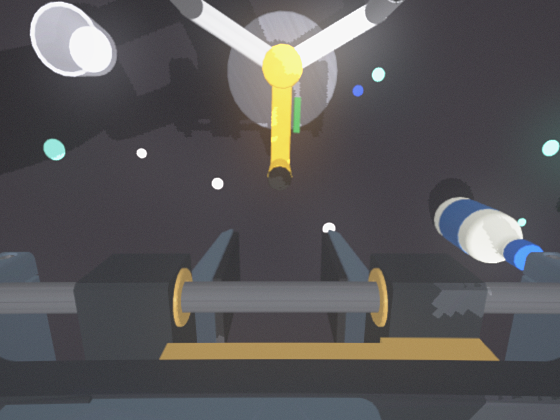

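View pics/t5.png

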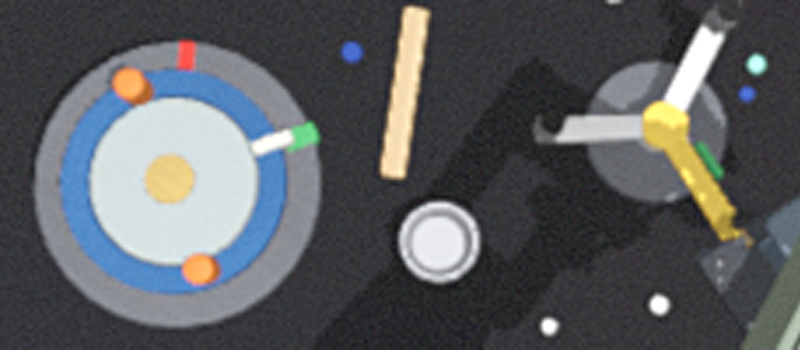

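The yellow post (279,177) now covers the seat and lies against the green stop block. In the top view the pointer points at the green mark. One last number check, then I'll hand in.

```bash
python3 - <<'E'
from h import *
c=cam('wrist');Y=ray(c,[279.5,176.5],123)[0];H=ray(c,[282.5,66],63)[0];d=Y-H
th=np.degrees(np.arctan2(d[1],d[0]))%360
print(Y,H,np.hypot(d[0],d[1]),th)
R=ray(c,[[178,0],[391,3]],123)
print([np.degrees(np.arctan2(*(r-H)[1::-1]))for r in R],env.state()['force'],env.state()['gripper_width'])
if 207<th<216: print(env.job_done())
E
```

```text
[ 470.59945049 -257.16088461  123.        ] [ 555.11088334 -206.47847488   63.        ] 98.54384271860985 210.9515665775899
[np.float64(97.72536064847681), np.float64(-34.53119116755139)] [-0.61811169 -0.70926988  0.36164093] 45.66659260541669
the job is handed in; nothing more can be done
None
```

Both steps are done and the job is handed in; no verdict was reported. Robot time was about 14 s of the 45 s allowed.

- **Collar:** I gripped one orange post and turned the collar about 55° clockwise. After release, the top camera showed the pointer at −69.3° and the green mark at −69.95°. The 0.65° gap is about 0.01 rad, against a tolerance of 0.10 rad.
- **Yellow arm:** I gripped its post and swung it about 57° counter-clockwise, then pushed lightly. The post did not move and the side force rose to about 23 N, which shows it was at the end stop. After release it measured 211.0° in the world frame, and I expected 211.2° (within 0.01 rad).
- **Gripper and bystanders:** The gripper was lifted clear, with the force reading under 1 N. The last pictures show the mixing cup, stir stick and pigment bottle where they were. The red jar was outside those pictures, but I did not work near it.
- **Disagreement:** In the last check the two rest posts measured 97.7° and −34.5°, against about 91° and −29° expected. Both tips were cut off at the top edge of that picture, so I gave those readings no weight.

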